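Right the oil bottle and hold the chisel box open

TASK

The carver wants to take the air hammer out of the chisel box and oil it: first set the fallen yellow bottle of tool oil gently upright on the bench and let go of it, then lift the lid of the wooden chisel box by its red pull tab and hold it open at 45 degrees. The lid has no stay and falls shut by itself, so finish while still holding it steady there with the fingers, and never swing it past 65 degrees, which would tear its hinges. Leave the steel mallet, the tin and the small stone trial piece where they stand.

Things in the scene. Friction and masses are not known exactly. Their poses are not given: they have to be found in the camera images.
- bottle_center (a point): centre of the oil bottle, half-way up: yellow, 130 mm long; square body 48 x 48 mm for the first 84 mm from the base, then a 20 mm neck and a black cap 24 mm in diameter. z axis along the bottle from base to cap; base 65 mm below this point. Starts lying flat on one side on the bench, cap pointing to the robot's left (+y) to within 31 degrees; 0.2 to 0.35 kg
- lid (a joint): opening angle of the chisel box's lid in rad: 0 shut (level), growing as its front edge lifts, 1.9 at most; 45 degrees is 0.785. Nothing but gravity acts on it: it weighs 0.3 to 0.6 kg and falls shut
- lid_tab (a point): middle of the red pull tab that sticks out 45 mm past the lid's front edge, towards the robot: a flat tongue 26 mm wide (y), 14 mm thick (z). This point is 25 mm past the lid's edge and the box's front wall. Axes turn with the lid: x towards the hinge, y along the hinge axis, z normal to the lid, up when shut. Can be pinched by its sides (closing along y) from above or at a slant
- lid_hinge (a point): middle of the lid's hinge axis, on top of the box's far wall; does not turn. x level from box front to far side, y along the hinge, z up. When shut the tab point is at -225 mm x, +7 mm z; the lid opens by turning about +y. The plywood box, fixed to the bench, is 200 mm deep (x), 260 wide (y), 90 high; the brown lid, 10 mm thick, covers it all
- mallet_center (a point): middle of a carver's mallet standing on its steel head, 72 mm in diameter and 150 mm high, wooden handle up; leave it alone
- tin_mid (a point): middle of a squat steel jar with a green cap, 72 mm in diameter, 60 mm high; leave it alone
- stone_center (a point): middle of a grey stone trial piece 80 x 100 x 35 mm lying flat; leave it alone
Not all that is in view belongs to the job. What is meant by the part that bears bottle_center is not green, and is the larger of those in its own colour.

How it is judged:
On the way, in this order (a step that is already met when the one before it is completed fails the run):
1. the oil bottle stands upright on the bench, let go, with the lid still shut (angle between bottle_center's own z axis and vertical below 0.1 rad and height (world z) of bottle_center between 0.058 and 0.072 m and contact force between the fingers and bottle below 0.2 N and linear speed of bottle below 0.03 m/s and value of joint lid below 0.08 rad), for 0.2 s.
2. the lid is held at 45 degrees by the fingers (value of joint lid between 0.665 and 0.905 rad and contact force between the fingers and lid above 0.5 N), for 0.2 s.
At the end, for the whole second after the job is handed in: The fingers hold the lid still at 45 degrees (7 either way) and nothing else props it; the oil bottle stands upright on the bench (within 6 degrees, centre 58 to 72 mm up), at rest, untouched by the fingers; mallet, tin and stone are within 30 mm of where they began (all of step 2 and velocity of joint lid between -0.05 and 0.05 rad/s and contact force between each of lid, the fingers and bottle below 0.2 N and contact force between lid and mallet below 0.2 N and contact force between lid and tin below 0.2 N and contact force between lid and stone below 0.2 N and angle between bottle_center's own z axis and vertical below 0.1 rad and height (world z) of bottle_center between 0.058 and 0.072 m and linear speed of bottle below 0.03 m/s and distance of each of mallet_center, tin_mid, stone_center from where it was at the start of the episode below 0.03 m); the arm keeps its last pose, push and grip.
It fails at once if the lid is swung past 65 degrees (1.135 rad) (value of joint lid above 1.15 rad).
It fails at once if the bottle is dropped or slammed on the bench (over 60 N) (contact force between bottle and table above 60 N).
It fails at once if a bystander is shoved more than 30 mm or knocked over (distance of any of mallet_center, tin_mid, stone_center from where it was at the start of the episode above 0.03 m or angle between any of mallet_center, tin_mid, stone_center's own z axis and vertical above 0.4 rad).
It also fails if it takes over 64 s, if anything falls off the work surface, if the arm or the gripper's body presses on something with over 40 N, if the wrist force passes 120 N, or if a joint passes its speed limit or range.

ROBOT

A 7-joint arm with a two-finger parallel gripper is mounted at the origin on the work surface. World frame = base frame: x ahead of the robot, y to its left, z up, the work surface at z = 0. Lengths are in m, angles in rad, forces in N, time in s.
With the tool pointing down it reaches from about 0.425 to 0.825 m from the base axis. Payload 3.6 kg.
Tool frame: the origin (TCP) lies where the fingers leave the gripper's body, on its centre line; the fingertips stand 73 mm ahead of it and the grasp point (between the pads) lies 54 mm ahead of it; z points along the fingers, y is the line along which they close (so a half turn about z gives the same grasp; the last joint's range is limited). The gripper opens to 85 mm and grips with 20 to 120 N. Pads are 22 mm wide; open, the fingers measure 114 mm over their backs; the gripper's body (76 mm by 85 mm) begins 54 mm behind the grasp point. The pads swing forward as they close: fully open they stand 13 mm farther back than shut.
Start: joints at [-1.274, 0.615, -0.013, 1.423, 0.008, 1.103, -0.04], TCP at [0.206, 0.616, 0.304] pointing down, gripper open.
Joint ranges: [-3.12, 3.12], [-0.3, 2.06], [-1.34, 1.32], [0.26, 2.42], [-1.36, 4.5], [0.01, 1.98], [-2.84, 2.84]. Speed limits (rad/s): [2.79, 2.79, 3.14, 3.14, 3.14, 3.14, 3.14].

INTERFACE

Orientations are given as a unit quaternion [x, y, z, w].
In Python, from station import arm, snapshot, camera_info, ticket gives the robot as it stands. Calls block until the motion is done:
- arm.movep(position, orientation): joint-space move of the TCP to a pose.
- arm.line_to(position, velocity=0.15, ori=None): straight line of the TCP; ori=None keeps the orientation; velocity is the mean speed in m/s.
- arm.move_j(angles): joint-space move.
- arm.move_gripper(opening, effort=None): opening from 0.0 (shut) to 1.0 (fully open); effort is the grip in N (None keeps the last); returns when the fingers have stopped.
- arm.pause(seconds).
- arm.ik(position, orientation): joint angles nearest the present ones, or None.
- snapshot(name): name is "scene" or "top" or "wrist"; returns the picture (480x640x3 uint8, blue, green, red); there is no depth.
- camera_info(name): a dict with "fx", "fy", "cx", "cy" (pixels), "dist_coeffs" ([k1, k2, p1, p2, k3] as OpenCV has them; the pictures are not rectified), "R" (3x3) and "t" (3): a world point X has camera coordinates R X + t; the wrist camera has in their place "T_tool_cam" (4x4, takes a point from camera to tool coordinates, whose origin is the TCP and whose axes are the flange's). Camera axes: x right, y down, z forward; pixel columns grow to the right and rows downward; lengths in m; the calibration is good to about 2 mm. A picture is of the moment at which its call begins: read the wrist's pose just before it. camera_info takes no time and is no camera call.
A pose or a line that the arm cannot do raises arm.MotionError and nothing moves.
- ticket.finish_job(): hands the job in; it is judged then, once.
Readings, each from a call of its own:
- arm.read_time(): time.
- arm.read_joint_positions(): joint angles.
- arm.read_dq(): joint speeds.
- arm.read_effort(): joint torques, N m.
- arm.read_tool_pos(): TCP position.
- arm.read_eef_rot(): TCP orientation.
- arm.read_ft_force(): force on the tool from outside, world axes, zero at the start.
- arm.read_wrist_torque(): the same for the moment, N m.
- arm.read_opening(): opening from 0.0 (shut) to 1.0 (fully open).
- arm.read_finger_force(): force on a finger pad.
Only numpy, scipy, OpenCV 4.12 (cv2) and the standard library are available. Lean on these libraries where they do the work, as an engineer would, in place of code of your own. Each camera call takes 0.05 s, during which the arm holds its last target. There are 200 camera calls.

## Working session

There is one attempt and no reset: what is moved stays moved. The work goes in short steps, each a Python script; the robot and the scene stay as the last script left them, time stands still between calls to the robot, and variables do not carry over. Pictures are saved under pics/ and viewed, at most 10 in all, crops included, and the job is handed in when it is done.

```bash
mkdir -p pics; ls; python3 - <<'E'
from station import arm,snapshot,camera_info
import cv2,numpy as np
for n in("scene","top"):
    cv2.imwrite(f"pics/{n}0.png",snapshot(n)); c=camera_info(n)
    R=np.array(c["R"]);print(n,c["fx"],c["cx"],c["cy"],c["dist_coeffs"],"campos",-R.T@np.array(c["t"]),R.round(3).tolist())
print(arm.read_time(),arm.read_tool_pos(),arm.read_eef_rot(),camera_info("wrist"))
E
```

```text
pics
scene 535.093515448069 324.4426358969698 247.13599638800113 [-0.11073423  0.          0.          0.          0.        ] campos [1.16026982 0.39469595 1.16071682] [[-0.579, 0.815, 0.011], [0.677, 0.489, -0.55], [-0.454, -0.311, -0.835]]
top 440.468128387139 322.84857114835614 233.47192823816155 [0.03045664 0.         0.         0.         0.        ] campos [ 0.32812649 -0.00523352  1.18717316] [[-0.015, -1.0, -0.008], [-0.975, 0.016, -0.222], [0.222, 0.004, -0.975]]
0.1 [0.20599685 0.61593612 0.30284701] [ 1.60628760e-01  9.87014186e-01 -1.16983897e-03 -1.70535327e-04] {'fx': 406.19342529937757, 'fy': 406.19342529937757, 'cx': 320.012839361775, 'cy': 237.7866919633785, 'dist_coeffs': array([-0.07354816,  0.        ,  0.        ,  0.        ,  0.        ]), 'T_tool_cam': array([[-8.25602198e-04, -9.62638746e-01, -2.70787673e-01,
         6.74526962e-02],
       [ 9.99998735e-01, -4.26610865e-04, -1.53230389e-03,
         5.19813457e-04],
       [ 1.35953413e-03, -2.70788596e-01,  9.62637880e-01,
        -7.04437337e-02],
       [ 0.00000000e+00,  0.00000000e+00,  0.00000000e+00,
         1.00000000e+00]])}
```

View pics/scene0.png

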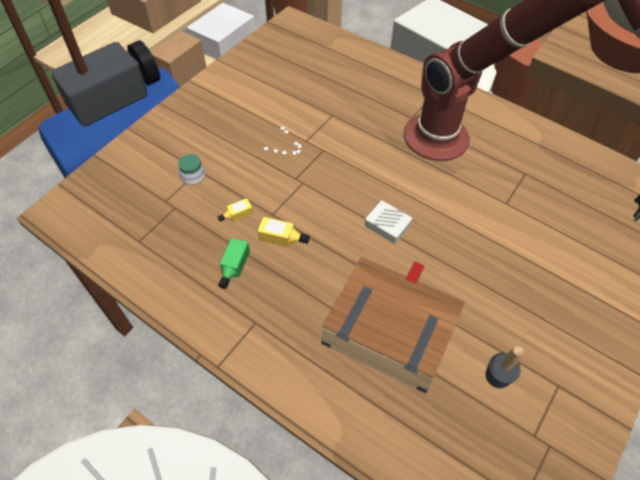

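View pics/top0.png

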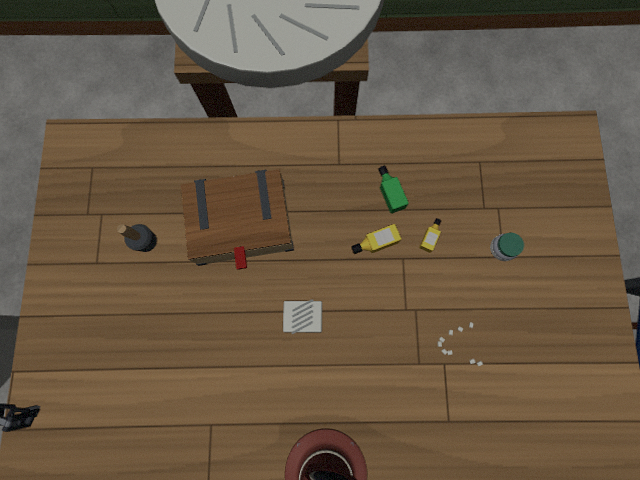

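The scene view shows the large yellow bottle at about (280,232), the box tab at (415,272), the tin at (191,168), the stone at (388,221) and the mallet at (505,368). The top view shows the bottle at (382,238) with its cap at (357,248), the tab at (240,258), the straps at (201,204) and (264,194), the stone at (302,316), the mallet at (138,238) and the tin at (509,245). There is also a smaller yellow decoy bottle at (431,237) in the top view.

```bash
cat > h.py <<'E'
import cv2,numpy as np
from station import arm,snapshot,camera_info
from scipy.spatial.transform import Rotation as Ro
def ray(n,uv,T=None):
    c=camera_info(n);K=np.array([[c["fx"],0,c["cx"]],[0,c["fy"],c["cy"]],[0,0,1]])
    p=cv2.undistortPoints(np.float64(uv).reshape(-1,1,2),K,np.array(c["dist_coeffs"]))[:,0]
    d=np.c_[p,np.ones(len(p))]
    if n=="wrist":
        M=T@c["T_tool_cam"];R=M[:3,:3];o=M[:3,3];return o,d@R.T
    R=np.array(c["R"]);return -R.T@np.array(c["t"]),d@R
def plane(n,uv,z,T=None):
    o,d=ray(n,uv,T);return o+d*((z-o[2])/d[:,2])[:,None]
def tri(u1,u2):
    (o1,d1),(o2,d2)=ray("scene",[u1]),ray("top",[u2]);d1=d1[0];d2=d2[0]
    s=np.linalg.lstsq(np.c_[d1,-d2],o2-o1,rcond=None)[0]
    a=o1+d1*s[0];b=o2+d2*s[1];return (a+b)/2,np.linalg.norm(a-b)
def blobs(im,lo,hi,amin=40):
    m=cv2.inRange(cv2.cvtColor(im,cv2.COLOR_BGR2HSV),lo,hi)
    m=cv2.morphologyEx(m,cv2.MORPH_CLOSE,np.ones((3,3)))
    cs,_=cv2.findContours(m,cv2.RETR_EXTERNAL,cv2.CHAIN_APPROX_NONE)
    return sorted([c for c in cs if cv2.contourArea(c)>amin],key=cv2.contourArea,reverse=True)
def cen(c):
    M=cv2.moments(c);return np.array([M["m10"]/M["m00"],M["m01"]/M["m00"]])
YEL=((22,120,80),(34,255,255)); RED=((0,180,90),(6,255,255)); BLK=((0,0,0),(180,255,45))
def pose():
    T=np.eye(4);T[:3,:3]=Ro.from_quat(arm.read_eef_rot()).as_matrix();T[:3,3]=arm.read_tool_pos();return T
E
python3 - <<'E'
from h import *
np.set_printoptions(precision=4,suppress=True)
I={n:cv2.imread(f"pics/{n}0.png") for n in("scene","top")}
for nm,rng in(("yel",YEL),("red",RED),("blk",BLK)):
    for n in I:
        for c in blobs(I[n],*rng,amin=25)[:8]:
            u=cen(c); 
            if n=="top" and not(110<u[1]<350 and 40<u[0]<600): continue
            z=.1 if nm=="red" else .024
            r=cv2.minAreaRect(c);w=plane(n,cv2.boxPoints(r),z)
            print(nm,n,cv2.contourArea(c),u,plane(n,[u],z)[0],"box",w[:,:2].round(3).tolist())
E
```

```text
yel scene 495.0 [278.2481 233.7508] [ 0.579  -0.1494  0.024 ] box [[0.624, -0.188], [0.56, -0.223], [0.52, -0.116], [0.585, -0.084]]
yel scene 216.0 [237.6929 211.412 ] [ 0.5853 -0.282   0.024 ] box [[0.605, -0.327], [0.532, -0.294], [0.561, -0.247], [0.632, -0.281]]
yel top 598.5 [380.7466 237.8881] [ 0.578  -0.1561  0.024 ] box [[0.58, -0.093], [0.62, -0.196], [0.574, -0.211], [0.535, -0.109]]
yel top 289.0 [430.5894 237.3397] [ 0.5773 -0.29    0.024 ] box [[0.555, -0.259], [0.622, -0.291], [0.606, -0.324], [0.54, -0.292]]
red scene 148.0 [414.6385 272.1453] [0.5183 0.2092 0.1   ] box [[0.544, 0.202], [0.494, 0.195], [0.492, 0.217], [0.542, 0.223]]
red top 174.0 [239.4713 256.9828] [0.5186 0.209  0.1   ] box [[0.544, 0.225], [0.547, 0.201], [0.493, 0.193], [0.491, 0.217]]
blk scene 832.0 [553.1817  20.8636] [-0.7998  0.0791  0.024 ] box [[-0.612, -0.012], [-1.105, 0.114], [-1.028, 0.17], [-0.555, 0.041]]
blk scene 488.5 [492.622   56.0092] [-0.4445 -0.0156  0.024 ] box [[-0.357, -0.074], [-0.598, -0.014], [-0.543, 0.04], [-0.31, -0.022]]
blk scene 434.5 [145.4357  67.3026] [ 0.3054
[... 181 characters left out ...]
06, -0.164], [-0.216, -0.058], [-0.144, -0.077]]
blk scene 175.5 [629.4046  14.8727] [-1.0639  0.3128  0.024 ] box [[-1.133, 0.243], [-1.184, 0.257], [-1.014, 0.371], [-0.968, 0.356]]
blk scene 74.0 [491.8356 378.9775] [0.6112 0.4784 0.024 ] box [[0.61, 0.453], [0.593, 0.46], [0.61, 0.5], [0.627, 0.493]]
blk scene 63.5 [464.4488  73.3858] [-0.2961 -0.0521  0.024 ] box [[-0.275, -0.073], [-0.315, -0.081], [-0.311, -0.028], [-0.272, -0.021]]
blk scene 60.0 [66.6333 99.85  ] [ 0.5662 -1.0324  0.024 ] box [[0.538, -1.12], [0.526, -1.117], [0.593, -0.948], [0.605, -0.951]]
blk top 171.5 [148.9718 241.9942] [0.577  0.4683 0.024 ] box [[0.556, 0.501], [0.619, 0.479], [0.601, 0.441], [0.539, 0.463]]
```

```bash
cat >> h.py <<'E'
def quat(z,y):
    z=np.array(z,float);z/=np.linalg.norm(z);y=np.array(y,float);y-=z*(y@z);y/=np.linalg.norm(y)
    return Ro.from_matrix(np.c_[np.cross(y,z),y,z]).as_quat()
G=0.054
def tcp(grasp,q): return np.array(grasp)-G*Ro.from_quat(q).as_matrix()[:,2]
Z=np.array([0,0,1.])
E
python3 - <<'E'
from h import *
np.set_printoptions(precision=3,suppress=True)
im=cv2.imread("pics/top0.png")
for c in blobs(im,(0,0,0),(180,90,110),60):
    u=cen(c)
    if 170<u[0]<300 and 160<u[1]<270:
        w=plane("top",cv2.boxPoints(cv2.minAreaRect(c)),.101)[:,:2]; e=np.array([w[1]-w[0],w[2]-w[1]])
        l=e[np.argmax(np.linalg.norm(e,axis=1))];print("strap",u,w.tolist(),np.degrees(np.arctan(l[1]/l[0])),np.linalg.norm(e,axis=1))
print("stone",plane("top",[(302,316)],.035),"tin",plane("top",[(509,245)],.06),"mallet",plane("top",[(138,238)],.06))
print(tri((278.2,233.75),(380.7,237.9)),tri((414.6,272.1),(239.5,257)))
b=np.array([-.0395,.1025,0]);b/=np.linalg.norm(b);n=np.cross(b,Z)
g=np.array([.592,-.2,.026])+b*.055
for a in(0,15,30,45):
  for s in(1,-1):
    a_=np.radians(a);z0=-Z*np.cos(a_)-b*np.sin(a_);z1=b*np.cos(a_)-Z*np.sin(a_)
    q0,q1=quat(z0,s*n),quat(z1,s*n)
    for tgt in((.577,-.155),(.55,-.1),(.5,-.1),(.5,-.15),(.47,-.15)):
      print(a,s,tgt,[None if (j:=arm.ik(tcp(p,q),q)) is None else np.array(j) for p,q in((g,q0),(np.r_[tgt,.066],q1))])
x=np.array([np.cos(.14),np.sin(.14),0]);y=np.cross(Z,x)
h=np.array([.519,.209,.09])+.225*x
for th in(30,45,60):
  for s in(1,-1):
    r=[]
    for al in(0,.4,.785):
      t=np.radians(th)+al;q=quat(np.cos(t)*x-np.sin(t)*Z,s*y)
      gp=h+(-.231*np.cos(al)+.007*np.sin(al))*x+(.231*np.sin(al)+.007*np.cos(al))*Z
      j=arm.ik(tcp(gp,q),q);r.append(None if j is None else np.array(j))
    print("lid",th,s,r)
E
```

```text
strap [201.361 203.473] [[0.7240540072731173, 0.33272333900540013], [0.7271968974698395, 0.30445082958917224], [0.5949163164766773, 0.28385230538455825], [0.5919675688537048, 0.3114373933493247]] 8.850925797042047 [0.028 0.134]
strap [263.322 194.132] [[0.7466346949612803, 0.17495570730712687], [0.7510241231352599, 0.14617328299916768], [0.6187709919437652, 0.12463776209195815], [0.6146085246087407, 0.15272642895332209]] 9.248620262459525 [0.029 0.134]
strap [270.602 249.382] [[0.5357461702977576, 0.19650061414087525], [0.5625748597381763, 0.07887978955967255], [0.5351860373005661, 0.07247020394242025], [0.5086604010249723, 0.189483973338355]] -77.15095820064032 [0.121 0.028]
strap [213.68  258.506] [[0.5163900076431449, 0.3301176684369797], [0.5329437354012632, 0.2257073477719233], [0.5136548119315326, 0.22186944772648476], [0.4972501172671341, 0.3258911572496601]] -80.99102945250984 [0.106 0.02 ]
stone [[0.374 0.057 0.035]] tin [[ 0.546 -0.481  0.06 ]] mallet [[0.58  0.483 0.06 ]]
(array([ 0.578, -0.154,  0.02 ]), np.float64(0.005194495040687239)) (array([0.518, 0.209, 0.1  ]), np.
[... 6322 characters left out ...]
 45 1 [None, array([-0.509,  0.459,  0.045,  2.033,  0.354,  0.301,  0.919]), array([-0.361,  0.567, -0.053,  1.492,  0.032,  1.084,  1.29 ])]
lid 45 -1 [None, array([-0.886,  0.519,  0.597,  2.044, -0.603,  0.328, -1.295]), array([-0.785,  0.648,  0.7  ,  1.507, -0.44 ,  1.149, -1.434])]
lid 60 1 [array([ 0.177,  0.925, -1.15 ,  2.241,  1.836,  1.033, -0.447]), array([-0.403,  0.522, -0.043,  1.826,  0.093,  0.678,  1.202]), array([-0.315,  0.698, -0.1  ,  1.265, -0.002,  1.435,  1.312])]
lid 60 -1 [array([-0.382,  0.622, -0.201,  2.257,  2.202,  0.377,  2.176]), array([-0.845,  0.596,  0.648,  1.84 , -0.493,  0.739, -1.381]), array([-0.704,  0.781,  0.71 ,  1.281, -0.464,  1.516, -1.426])]
```

```bash
cat >> h.py <<'E'
b=np.array([-.0395,.1025,0]);b/=np.linalg.norm(b);n=np.cross(b,Z)
A=np.radians(20)
def bq(phi,b=b): # phi: 0 lying .. 90deg upright
    z0=-Z*np.cos(A+0)-b*np.sin(A); r=Ro.from_rotvec(phi*np.cross(b,Z)); return quat(r.apply(z0),np.cross(b,Z))
E
python3 - <<'E'
from h import *
np.set_printoptions(precision=4,suppress=True)
g=np.array([.594,-.2,.028])+b*.055
q=bq(0);arm.movep(tcp(g+.2*Z,q),q)
print(arm.read_time(),arm.read_joint_positions())
q=bq(0);arm.line_to(tcp(g+.13*Z,q))
T=pose();im=snapshot("wrist");cv2.imwrite("pics/w1.png",im);np.save("T1.npy",T)
print(arm.read_time(),T[:3,3],arm.read_joint_positions(),arm.read_ft_force())
for nm,r in(("yel",YEL),("blk",BLK)):
  for c in blobs(im,*r,amin=300):
    w=plane("wrist",cv2.boxPoints(cv2.minAreaRect(c)),.048,T)[:,:2]
    print(nm,cv2.contourArea(c),cen(c),plane("wrist",[cen(c)],.024,T)[0],cv2.boxPoints(cv2.minAreaRect(c)).tolist(),w.tolist())
E
```

```text
3.0833 [-0.3085  0.5453  0.5743  1.8023  0.0184  0.6836  0.5267]
3.75 [ 0.5681 -0.1316  0.2093] [-0.2774  0.6394  0.5383  1.8736 -0.0149  0.5217  0.5213] [-0.2592  0.2399  0.2339]
yel 12815.0 [315.6167 172.4252] [ 0.5761 -0.1567  0.024 ] [[272.0, 255.0], [272.0, 80.0], [359.0, 80.0], [359.0, 255.0]] [[0.5666131615265458, -0.20999467329963986], [0.5343874700410232, -0.10601055249800778], [0.5740373567385345, -0.09077868245467086], [0.6185196660423806, -0.18999163573254965]]
yel 4225.0 [257.1982 309.1334] [ 0.5751 -0.2859  0.024 ] [[206.02577209472656, 309.2101135253906], [237.29689025878906, 260.7398986816406], [316.31158447265625, 311.7171325683594], [285.04046630859375, 360.1873474121094]] [[0.5368724951690224, -0.27450964519635307], [0.5469717789885116, -0.22266529891103545], [0.6113311228188102, -0.24807981882052005], [0.607630662268003, -0.3089060923860919]]
blk 55245.0 [340.5434 421.8248] [ 0.7026 -0.4178  0.024 ] [[-5.419062263132364e-15, 302.0], [639.0, 302.0], [639.0, 479.0], [0.0, 479.0]] [[0.38939937536640723, -0.3268526882300483], [0.8325462951599927, -0.1560292357544822],
[... 463 characters left out ...]
546325683594], [570.162109375, 259.2419128417969], [571.6807861328125, 289.6159973144531], [533.4263916015625, 291.5287170410156]] [[0.7277907686180514, -0.1537505014461698], [0.7517049508844863, -0.14297408967708575], [0.7724154816230329, -0.1645364359847068], [0.7468635726211009, -0.17586344650733615]]
blk 430.0 [396.5298 272.9837] [ 0.661  -0.2121  0.024 ] [[386.2923583984375, 304.66156005859375], [394.52313232421875, 238.81541442871094], [406.830810546875, 240.3538818359375], [398.60003662109375, 306.20001220703125]] [[0.6549516859300142, -0.22380637211843343], [0.6339063959885121, -0.1703656925236925], [0.6416570793407895, -0.1686521087746054], [0.6638417805696535, -0.2220813192079086]]
```

View pics/w1.png

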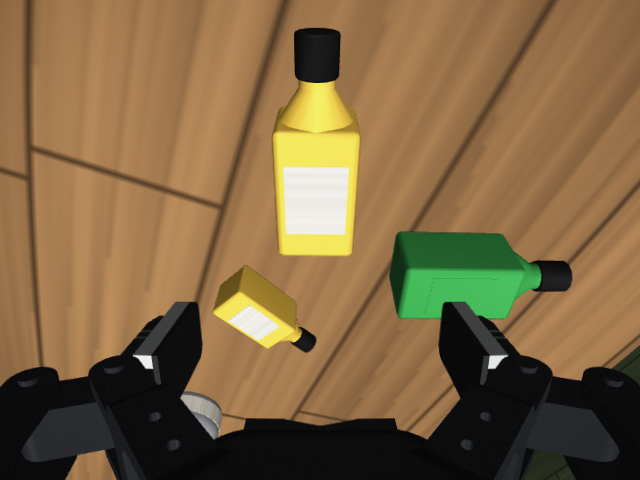

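The wrist view shows the bottle's base edge at (316,255) and its cap at (317,54). That gives base (0.5925, -0.200) and a base-to-cap-centre distance of 116 mm, where 117 mm is expected. The axis matches b, and the green bottle (480,275) and small decoy (257,309) are clear of the finger positions.

```bash
cat > grab.py <<'E'
from h import *
np.set_printoptions(precision=4,suppress=True)
base=np.array([.5925,-.2,.024]);c0=base+.065*b
g=base+.058*b;g[2]=.028;q=bq(0);t0=tcp(g,q)
arm.line_to(t0+.03*Z,.12,q);arm.line_to(t0,.05)
print("at",arm.read_ft_force());arm.move_gripper(0.0,60)
print("grip",arm.read_opening(),arm.read_finger_force(),arm.read_ft_force(),arm.read_time())
def tp(c,phi): return np.array(c)+Ro.from_rotvec(phi*n).apply(t0-c0)
c=c0.copy()
arm.line_to(tp(c0+.02*Z,0),.05);arm.line_to(tp(c0+.14*Z,0),.12)
print("lifted",arm.read_opening(),arm.read_ft_force())
E_=np.array([.54,-.15,.17])
for f in(.25,.5,.75,1):
    arm.movep(tp(c0+.14*Z+f*(E_-c0-.14*Z),f*np.pi/2),bq(f*np.pi/2))
print("up",arm.read_time(),arm.read_joint_positions(),arm.read_tool_pos(),tp(E_,np.pi/2),arm.read_ft_force())
arm.line_to(tp([.54,-.15,.085],np.pi/2),.08)
cv2.imwrite("pics/s2.png",np.hstack([snapshot("scene")[130:330,160:400],snapshot("top")[150:350,260:500]]));cv2.imwrite("pics/w2.png",snapshot("wrist"))
print(arm.read_time(),arm.read_ft_force(),arm.read_opening())
E
python3 grab.py; python3 -c "
import cv2,numpy as np
a=cv2.imread('pics/s2.png');w=cv2.imread('pics/w2.png');a=cv2.resize(a,(800,333));w=cv2.resize(w,(352,264));o=np.zeros((600,800,3),np.uint8);o[:333]=a;o[333:597,:352]=w;cv2.imwrite('pics/m2.png',o)"
```

```text
at [ 0.1473  0.4772 -0.1852]
grip 0.5509211007674744 62.9055118560791 [-0.1205  1.6539  3.863 ] 5.9167
lifted 0.5542847712187347 [ 0.2613 -0.3897 -3.6972]
up 9.3667 [ 0.5894  1.0795 -0.119   1.245  -0.5969  1.8377  1.0147] [ 0.5603 -0.1991  0.1811] [ 0.5597 -0.2011  0.1815] [ 0.4576  0.2682 -2.4181]
10.7333 [ 0.228   0.0639 -3.3895] 0.5534636952994355
```

View pics/m2.png

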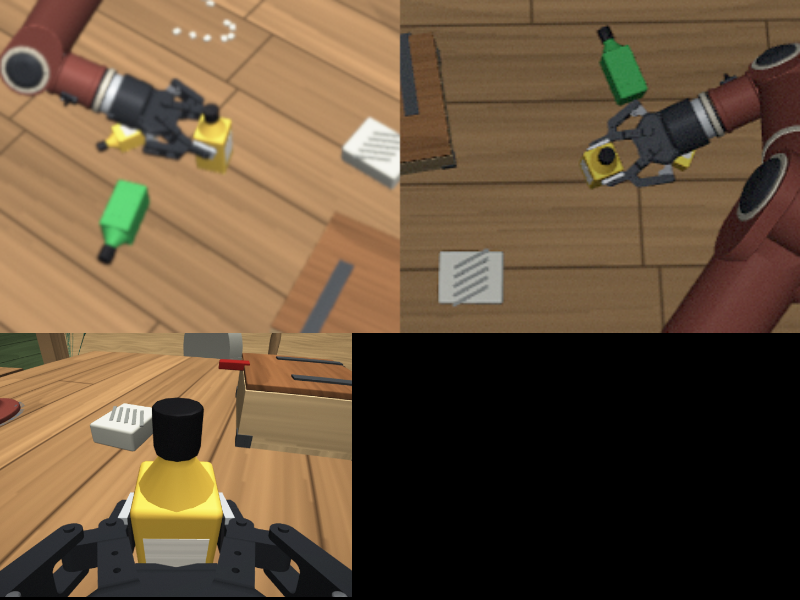

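The bottle hangs upright in the grasp in all three views: the montage shows its cap at (180,430) in the wrist picture, and at (210,112) and (605,157) in the fixed views. Next I lower it until it touches the bench.

```bash
cat > lower.py <<'E'
from h import *
np.set_printoptions(precision=4,suppress=True)
p=np.array(arm.read_tool_pos());f0=arm.read_ft_force()[2];z0=p[2]
p=p-.014*Z;arm.line_to(p,.05)
for i in range(12):
    p=p-.0015*Z;arm.line_to(p,.03);f=arm.read_ft_force()[2]
    if f-f0>3: break
print(i,z0-p[2],f,f0,arm.read_finger_force())
arm.move_gripper(.62);arm.move_gripper(1.0);arm.pause(.3)
T=pose();im=snapshot("wrist");cv2.imwrite("pics/w3.png",im)
back=-T[:3,2]
arm.line_to(T[:3,3]+.10*back,.12);arm.line_to(T[:3,3]+.16*back+.06*Z,.15)
T=pose();im=snapshot("wrist");s=snapshot("scene")
for nm,i_ in(("w",im),("s",s)): cv2.imwrite(f"pics/{nm}4.png",i_)
m=np.zeros((480,800,3),np.uint8);m[:360,:480]=cv2.resize(im,(480,360));m[:320,480:]=s[130:290,220:380].repeat(2,0).repeat(2,1);cv2.imwrite("pics/m4.png",m)
print(arm.read_time(),arm.read_ft_force(),arm.read_tool_pos())
E
python3 lower.py
```

```text
3 0.020000000000000004 5.013203974313556 -3.3894939538259816 62.83952593803406Traceback (most recent call last):
  File "lower.py", line 12, in <module>
    arm.line_to(T[:3,3]+.10*back,.12);arm.line_to(T[:3,3]+.16*back+.06*Z,.15)
                                      ~~~~~~~~~~~^^^^^^^^^^^^^^^^^^^^^^^^^^^^
station.MotionError: the arm cannot follow that straight line within its joint ranges
```

```bash
python3 - <<'E'
from h import *
np.set_printoptions(precision=4,suppress=True)
T=pose();im=snapshot("wrist");s=snapshot("scene");t=snapshot("top")
for nm,i_ in(("w",im),("s",s),("t",t)): cv2.imwrite(f"pics/{nm}4.png",i_)
m=np.zeros((480,800,3),np.uint8);m[:360,:480]=cv2.resize(im,(480,360));m[:320,480:]=s[130:290,220:380].repeat(2,0).repeat(2,1);cv2.imwrite("pics/m4.png",m)
print(arm.read_time(),arm.read_ft_force(),T[:3,3])
# lid plan
yaw=np.radians(9);x=np.array([np.cos(yaw),np.sin(yaw),0]);y=np.cross(Z,x)
for th in(55,60,65,70,75):
  for s_ in(1,-1):
    q=quat(np.cos(np.radians(th))*x-np.sin(np.radians(th))*Z,s_*y);g=np.array([.519,.209,.097])-.006*x
    z=Ro.from_quat(q).as_matrix()[:,2]
    print(th,s_,[None if (j:=arm.ik(tcp(g-d*z,q),q)) is None else np.array(j) for d in(0,.07)])
for r in(RED,): 
  c=blobs(t,*r)[0];print("tab",cen(c))
E
```

```text
14.2917 [0.5265 0.4092 0.9064] [ 0.5936 -0.2885  0.1112]
55 1 [array([ 0.1638,  0.9496, -1.1503,  2.303 ,  1.9761,  1.1107, -0.5583]), array([ 0.1611,  0.7368, -1.1482,  2.3593,  1.8449,  0.9742, -0.5783])]
55 -1 [array([ 0.1638,  0.9496, -1.1503,  2.303 ,  1.9761,  1.1107,  2.5833]), array([ 0.1611,  0.7368, -1.1482,  2.3593,  1.8449,  0.9742,  2.5633])]
60 1 [array([ 0.1832,  0.9243, -1.15  ,  2.2428,  1.8426,  1.0222, -0.4318]), array([ 0.194 ,  0.7152, -1.1484,  2.2811,  1.6827,  0.8877, -0.3957])]
60 -1 [array([ 0.1832,  0.9243, -1.15  ,  2.2428,  1.8426,  1.0222,  2.7098]), array([ 0.194 ,  0.7152, -1.1484,  2.2811,  1.6827,  0.8877,  2.7459])]
65 1 [array([ 0.1135,  0.8053, -0.9603,  2.1823,  1.6947,  0.7857, -0.3254]), array([-0.753 ,  0.463 ,  0.3209,  2.228 , -0.0224,  0.0565,  1.2562])]
65 -1 [array([ 0.1135,  0.8053, -0.9603,  2.1823,  1.6947,  0.7857,  2.8162]), array([-0.9044,  0.4965,  0.5431,  2.2315, -1.1591,  0.1291, -0.7528])]
70 1 [array([-0.606 ,  0.6091,  0.1824,  2.1393,  0.0386,  0.0681,  1.2164]), array([-0.6111,  0.4567,  0.1561,  2.1434,  0.1897,  0.2184,  1.0672])]
70 -1 [array([-0.8417,  0.6656,  0.5442,  2.1457, -1.3282,  0.2321, -0.5849]), array([-1.1101,  0.6216,  0.936 ,  2.1564, -1.1438,  0.4611, -0.7564])]
75 1 [array([-0.5259,  0.6096,  0.0888,  2.0711,  0.1242,  0.2141,  1.1505]), array([-0.473 ,  0.4695, -0.0062,  2.0576,  0.233 ,  0.3747,  1.0429])]
75 -1 [array([-0.9382,  0.7296,  0.7424,  2.0829, -1.1449,  0.447 , -0.7666]), array([-1.1643,  0.7366,  1.1313,  2.0763, -1.1062,  0.716 , -0.7839])]
tab [239.5543 257.1264]
```

View pics/m4.png

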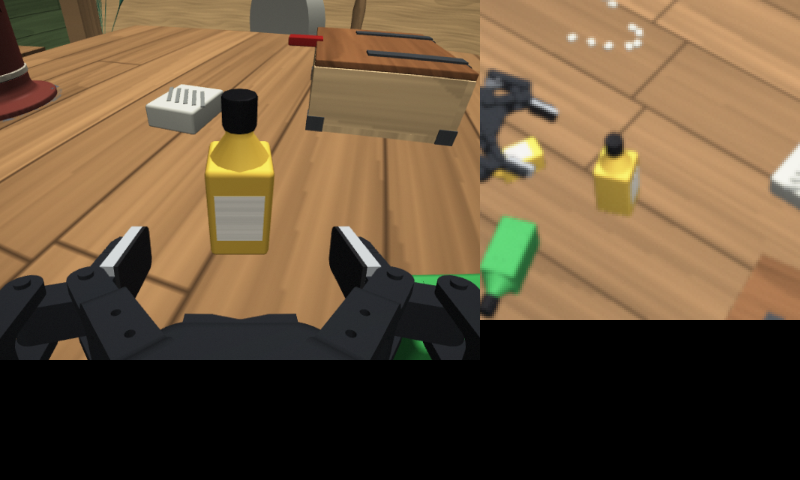

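The bottle stands upright and free (wrist part of the montage, base at (240,250)). Next I retreat upward and go over to the tab.

```bash
cat >> h.py <<'E'
yaw=np.radians(9);lx=np.array([np.cos(yaw),np.sin(yaw),0]);ly=np.cross(Z,lx)
def lq(t): return quat(np.cos(t)*lx-np.sin(t)*Z,ly)
E
python3 - <<'E'
from h import *
np.set_printoptions(precision=4,suppress=True)
th=np.radians(75)
q=lq(np.radians(90));arm.movep([.58,-.31,.31],quat(-Z,n));print(arm.read_time(),arm.read_joint_positions())
q=lq(th);g=np.array([.519,.209,.097])-.006*lx;z=Ro.from_quat(q).as_matrix()[:,2]
arm.movep(tcp(g-.1*z,q),q);print(arm.read_time(),arm.read_joint_positions())
T=pose();im=snapshot("wrist");cv2.imwrite("pics/w5.png",im)
c=blobs(im,*RED)[0];bx=cv2.boxPoints(cv2.minAreaRect(c));print(cen(c),bx.tolist(),plane("wrist",[cen(c)],.104,T),plane("wrist",bx,.104,T)[:,:2].tolist())
for s_ in np.linspace(0,.785,4):
    gp=g+.231*lx-.007*Z+(-.231*np.cos(s_)+.007*np.sin(s_))*lx+(.231*np.sin(s_)+.007*np.cos(s_))*Z
    for t in(th+s_,th+.67*s_): j=arm.ik(tcp(gp,lq(t)),lq(t));print(s_,None if j is None else np.array(j))
E
```

```text
15.1167 [ 0.4219  0.6222  0.0628  1.3931 -0.0412  1.1289  0.8591]
17.0167 [-0.3272  0.4206 -0.2109  2.0391  0.395   0.4737  0.8821]
[317.9447 254.7002] [[295.0, 213.0], [341.0, 213.0], [341.0, 296.0], [295.0, 296.0]] [[0.5165 0.2054 0.104 ]] [[0.49224704955766296, 0.18943685427272672], [0.4885025648187493, 0.21356457789270078], [0.5436745773321473, 0.22360191408095004], [0.5479382159178618, 0.1962367690442603]]
0.0 [-0.4136  0.6086 -0.0762  2.0678  0.5244  0.2486  0.7617]
0.0 [-0.4136  0.6086 -0.0762  2.0678  0.5244  0.2486  0.7617]
0.26166666666666666 [-0.2095  0.6088 -0.3292  1.7836  0.2628  0.7922  1.0585]
0.26166666666666666 [-0.2379  0.5754 -0.2949  1.8524  0.3017  0.6729  1.016 ]
0.5233333333333333 [-0.145   0.7075 -0.4303  1.4434  0.1912  1.2944  1.1369]
0.5233333333333333 [-0.1618  0.6206 -0.3957  1.5829  0.224   1.0719  1.1119]
0.785 [-0.1652  0.8764 -0.4543  1.029   0.1523  1.7885  1.1675]
0.785 [-0.1505  0.7307 -0.4402  1.2537  0.1956  1.4632  1.1576]
```

View pics/w5.png

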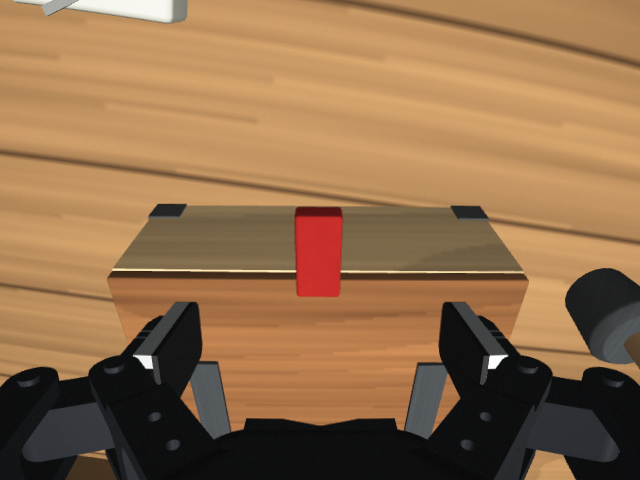

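The wrist view shows the tab centred at column 318, its tip at row ~215 and the lid's front edge at row ~277. The red runs about 10 mm onto the lid, so the tab point has to be taken from the lid edge, not the red centroid.

```bash
cat > lid.py <<'E'
from h import *
np.set_printoptions(precision=4,suppress=True)
T=pose()
e=plane("wrist",[(318,277)],.100,T)[0];tip=plane("wrist",[(318,216)],.104,T)[0]
print("edge",e,"tip",tip,"length",(e-tip)@lx)
lat=.1240
s=((e@lx-.025)+(tip@lx+.020))/2
P=s*lx+lat*ly; P[2]=.097
H=P+.225*lx-.007*Z;print("tab",P,"hinge",H)
np.save("PH.npy",[P,H])
th=np.radians(75);q=lq(th);g=P-.005*lx;z=Ro.from_quat(q).as_matrix()[:,2]
arm.line_to(tcp(g-.03*z,q),.12,q);arm.line_to(tcp(g,q),.05)
print("down",arm.read_ft_force(),arm.read_time())
arm.move_gripper(0.0,40);print("grip",arm.read_opening(),arm.read_opening()*85,arm.read_finger_force(),arm.read_ft_force(),arm.read_wrist_torque(),arm.read_time())
cv2.imwrite("pics/w6.png",snapshot("wrist"))
E
python3 lid.py
```

```text
edge [0.5347 0.2082 0.1   ] tip [0.4921 0.2018 0.104 ] length 0.04305728393038684
tab [0.5107 0.2064 0.097 ] hinge [0.7329 0.2416 0.09  ]
down [-0.0323 -0.3638  0.2167] 18.5333
grip 0.29671172306928306 25.22049646088906 40.86979866027832 [-1.1846 -2.2108  4.4152] [-0.6954  0.2746 -0.2596] 19.1083
```

```bash
cat > lift.py <<'E'
from h import *
np.set_printoptions(precision=3,suppress=True)
P,H=np.load("PH.npy");th=np.radians(75);l=.230
N=10
for i in range(1,N+1):
    s=.785*i/N;t=th+s
    gp=H+(-l*np.cos(s)+.007*np.sin(s))*lx+(l*np.sin(s)+.007*np.cos(s))*Z
    arm.line_to(tcp(gp,lq(t)),.05,lq(t));f=np.array(arm.read_ft_force());print(round(s,2),f,round(arm.read_opening(),3),round(arm.read_time(),1))
    if np.linalg.norm(f)>35: print("STOP");break
arm.pause(.3);T=pose();print(arm.read_ft_force(),arm.read_finger_force(),T[:3,3])
w,s,t=snapshot("wrist"),snapshot("scene"),snapshot("top")
m=np.zeros((600,800,3),np.uint8);m[:300,:400]=cv2.resize(w,(400,300));m[:300,400:]=cv2.resize(s[180:420,300:620],(400,300));m[300:,:400]=cv2.resize(t[100:340,100:420],(400,300));m[300:,400:]=cv2.resize(s[90:330,160:480],(400,300))
cv2.imwrite("pics/m7.png",m);cv2.imwrite("pics/s7.png",s);cv2.imwrite("pics/t7.png",t)
E
python3 lift.py
```

```text
0.08 [ 0.867 -3.344 -0.596] 0.298 19.7
0.16 [ 0.194 -5.39  -0.825] 0.299 20.2
0.24 [-0.402 -4.951 -1.231] 0.297 20.8
0.31 [-0.695 -5.575  0.637] 0.297 21.3
0.39 [-1.777 -4.993  0.67 ] 0.298 21.9
0.47 [-2.678 -7.191  1.015] 0.294 22.4
0.55 [-2.877 -6.331  2.463] 0.298 22.9
0.63 [-2.249 -8.091  2.529] 0.297 23.5
0.71 [-3.468 -8.757  3.279] 0.297 24.0
0.79 [-3.401 -7.837  4.218] 0.295 24.6
[-3.705 -8.937  2.87 ] 40.29423236846924 [0.603 0.219 0.304]
```

View pics/m7.png

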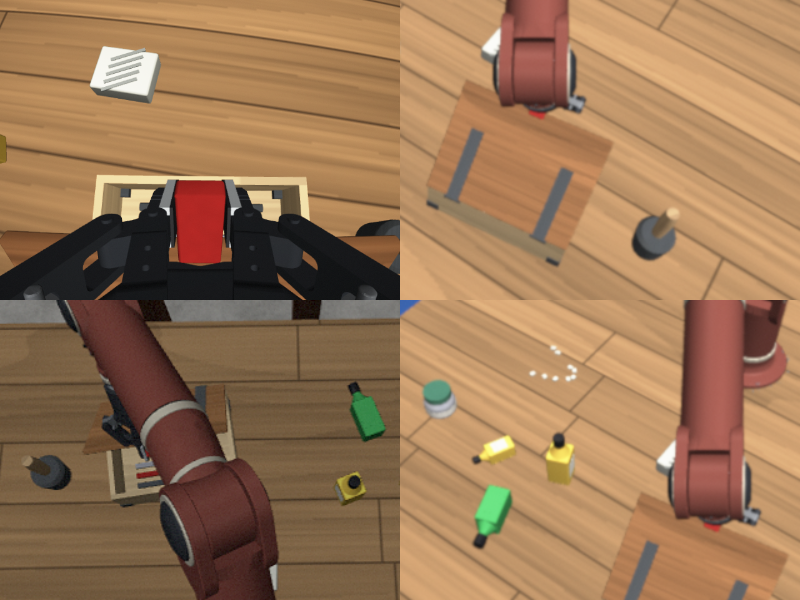

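The lid is up with the tab between the pads (wrist quadrant, tab at (200,220)). The bottle stands at (560,460) in the lower right quadrant, and the mallet, tin and stone are in place. I'll check the angle from the lid's front corners in the scene view before handing in.

```bash
python3 - <<'E'
from h import *
P,H=np.load("PH.npy");c=camera_info("scene");K=np.array([[c["fx"],0,c["cx"]],[0,c["fy"],c["cy"]],[0,0,1]])
for s in(.665,.785,.905):
    X=[H+(-.2*np.cos(s)+.01*np.sin(s))*lx+(.2*np.sin(s)+.01*np.cos(s))*Z+k*ly for k in(-.13,.13)]
    print(s,cv2.projectPoints(np.array(X),cv2.Rodrigues(np.array(c["R"]))[0],np.array(c["t"]),K,np.array(c["dist_coeffs"]))[0].round(1).tolist())
im=cv2.imread("pics/s7.png");t=cv2.imread("pics/t7.png")
o=np.hstack([cv2.resize(im[225:325,330:490],None,fx=4,fy=4)]);cv2.imwrite("pics/c8.png",o)
print(arm.read_time(),arm.read_dq(),arm.read_finger_force())
E
```

```text
0.665 [[[354.3, 242.7]], [[471.0, 291.1]]]
0.785 [[[351.4, 244.1]], [[470.5, 293.6]]]
0.905 [[[347.9, 246.9]], [[469.4, 297.5]]]
25.025 [-0.00070723  0.00159819  0.00129579  0.00057467 -0.00149129  0.00074131
 -0.00015115] 40.293763875961304
```

View pics/c8.png

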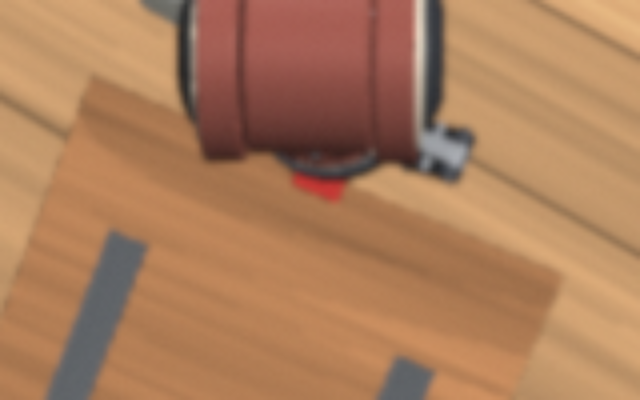

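The corners are at (353,243.8) and (470,293.8), against (351.4,244.1) and (470.5,293.6) predicted for 45°. They match, so I'm handing in.

```bash
python3 -c "
from station import ticket
print(ticket.finish_job())"
```

```text
the job is handed in; nothing more can be done
None
```

I handed the job in at about 25 s on the robot's clock: the oil bottle stands upright and released, and the fingers hold the lid still by its tab at about 45°. I didn't touch the mallet, tin or stone, but the hand-in gave no verdict.

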